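# Latch the hold-down bar over the loaded tube nest

### The arm

A 6-joint arm with a two-finger parallel gripper is mounted at the origin on the work surface. World frame = base frame: x ahead of the robot, y to its left, z up, the work surface at z = 0. Lengths are in m, angles in rad, forces in N, time in s.
With the tool pointing down it reaches from about 0.35 to 0.725 m from the base axis. Payload 6 kg.
Tool frame: the origin (TCP) lies at the very end of the fingers, on their centre line; the grasp point (between the pads) lies 19 mm behind it; z points along the fingers, y is the line along which they close (so a half turn about z gives the same grasp; the last joint's range is limited). The gripper opens to 85 mm and grips with 20 to 120 N. Pads are 22 mm wide; open, the fingers measure 114 mm over their backs; the gripper's body (76 mm by 85 mm) begins 54 mm behind the grasp point. The pads swing forward as they close: fully open they stand 13 mm farther back than shut.
Start: joints at [1.631, 0.04, 0.085, 0, -1.615, -0.334], TCP at [0.162, 0.578, 0.231] pointing down, gripper open.
Joint ranges: [-2.56, 2.56], [-1.29, 2.01], [-1.08, 1.49], [-3.29, 1.98], [-2.81, -0.18], [-2.99, 2.99]. Speed limits (rad/s): [2.57, 2.57, 3.01, 3.14, 3.14, 3.14].

### API

Orientations are given as a rotation vector (axis times angle).
In Python, from bench import env gives the robot as it stands.
- The arm moves only by the tool play_rows, never from a script. Its argument "deltas" is a list of rows, each a list of 2 entries, a list of its own where there are three numbers: the shift along the tool's x, y, z in m, then the turn, a rotation vector about the tool's x, y, z in degrees. In form: [[[x, y, z], [rx, ry, rz]], ...]. A call has exactly 8 rows; each row is the pose to reach, as a shift and turn from the pose commanded when the call began, along the tool's axes at that moment; what a row does not reach only later rows make up. A row lasts 1/10 s, in which the tool goes at most 50 mm and 8.59 degrees, less where a joint would pass 70% of its speed; a pose out of reach is approached as far as the arm can. A call with a gripper value outside its range is refused whole. "fingers" is the finger opening in m, from 0 to 0.0854, set as the call begins (left out, the last holds). The fingers move at their own pace and stop on an object; the grip force is fixed at half the most. Time passes only in rows, so rows that repeat a pose let the fingers close, or fill a call up. It gives the time, the measured TCP pose, the force, the opening and the grip force at its end, in the units of the state.
- env.sense(): the state, without advancing time (a new reading comes with each control period).
- env.read_camera(name): name is "scene" or "top" or "wrist"; returns a dict with "pixels" (400x640x3 uint8, blue, green, red), "fov_y" (degrees; the focal length in pixels is half the picture's height over the tangent of half this angle, whatever the lens; pixels are square), "cx", "cy" (the principal point, pixels), "view" (4x4, takes a point from world to camera coordinates); the wrist camera has in their place "T_tool_cam" (4x4, takes a point from camera to tool coordinates, whose origin is the TCP and whose axes are the flange's). Camera axes: x right, y up, looking along -z (the intrinsics and any distortion apply to the point x, -y, -z); pixel columns grow to the right and rows downward; lengths in m; the calibration is good to about 2 mm. A picture is of the moment at which its call begins: read the wrist's pose just before it. There is no depth.
- env.close_job(): hands the job in; it is judged then, once.
The state is a dict: "t": time; "qpos": joint angles; "joint_velocities": joint speeds; "effort": joint torques, N m; "tool_pos": TCP position; "ee_rot": TCP orientation; "contact_force": force on the tool from outside, world axes, zero at the start; "torque": the same for the moment, N m; "finger_gap": opening from 0.0 (shut) to 1.0 (fully open); "gripper_force": force on a finger pad.
Only numpy, scipy, OpenCV 4.12 (cv2) and the standard library are available. Lean on these libraries where they do the work, as an engineer would, in place of code of your own. Each camera call takes 0.05 s, during which the arm holds its last target. There are 200 camera calls.

### The job

On the bench fixture, one of the two horned nests holds a short copper tube and the other is empty. Lift the hinged hold-down bar by its black knob, swing it over the horns of the nest with the tube, and let it drop into the notch so that it lies level across the tube.

Things in the scene. Friction and masses are not known exactly. Their poses are not given: they have to be found in the camera images.
- knob (a point): Mid-grip of the black upright round knob (24 mm diameter, 52 mm tall) near the free end of the steel hold-down bar: 36 mm above the bar's centre line, 26 mm below the knob's top, 126 mm high while the bar is level. x points along the bar to the pivot, z up; turns with the bar. Bar: 14 mm wide, 16 mm high, about 0.5 kg with knob, ending 30 mm beyond the knob.
- bar_notch_point (a point): Point on the bar's centre line, 90 mm from the knob towards the pivot: the stretch of bar that drops into the notch. 90 mm high while the bar is level. Let go, the bar falls by its own weight until it lies level on a stop in its yoke, and goes no lower. It starts level, pointing somewhere between the two nests. Axes as the knob's.
- pivot (a point): Fixed hinge of the bar on its centre line, in a yoke on a short pedestal, 90 mm high: 290 mm from the knob, 200 mm from the bar's notch point. The yoke swings left and right about the vertical with slight friction and stays where left; in it the bar tips up about a level pin. The two nests stand 90 degrees apart about the pivot.
- tube_nest_notch (a point): Keeper of the nest with the copper tube (36 mm wide, ends 6 mm below the level bar): dark block 80 mm square, four corner horns 20 mm square, 110 mm high, leaving crossed notches 40 mm wide, one in line with the pivot. Point over its centre, 90 mm high, 200 mm from the pivot: the bar's notch point comes to lie here. Left or right; the other nest is alike but empty.

How it is judged:
On the way:
1. the bar is lifted clear above the horns of the nest with the tube (height (world z) of bar_notch_point above 0.115 m and horizontal distance between bar_notch_point and tube_nest_notch below 0.06 m).
At the end, for the whole second after the job is handed in: The bar is dropped home in the notch of the nest that holds the tube: its notch point within 16 mm horizontally of the nest's centre and below 97 mm in height (90 mm when level), with the knob's centre below 136 mm, and it stays there (horizontal distance between bar_notch_point and tube_nest_notch below 0.016 m and height (world z) of bar_notch_point below 0.097 m and height (world z) of knob below 0.136 m); the robot touches nothing.
It also fails if it takes over 42 s, if anything falls off the work surface, if the arm or the gripper's body presses on something with over 40 N, if the wrist force passes 120 N, or if a joint passes its speed limit or range.

## Working session

There is one attempt and no reset: what is moved stays moved. The work goes in short steps, Python scripts to look and compute and a tool call to move; the robot and the scene stay as the last step left them, time stands still between calls to the robot, and variables do not carry over. Pictures are saved under pics/ and viewed, at most 10 in all, crops included, and the job is handed in when it is done.

Besides the shell and the picture viewer there is one more tool, called after ">>>" by a JSON object that holds its "name" and its "arguments", one argument or row to a line. play_rows: Moves the arm, as the interface text tells. Its arguments: {"type":"object","properties":{"deltas":{"type":"array"},"fingers":{"type":"number"}},"required":["deltas"]}

```bash
mkdir -p pics
python3 - <<'E'
from bench import env
import cv2,numpy as np
s=env.sense();print(s['t'],s['tool_pos'],s['ee_rot'])
for n in ('top','scene'):
    c=env.read_camera(n);cv2.imwrite(f'pics/{n}0.png',c['pixels']);print(n,c['fov_y'],c['cx'],c['cy'],c['view'].tolist(),c.keys())
    np.save(f'{n}.npy',c,allow_pickle=True)
E
```

```text
0.0 [0.16205953 0.57735044 0.2302692 ] [ 3.11043219e+00 -4.28467985e-01 -2.16163788e-04]
top 48.787423191274755 316.91449023678524 199.5505294242809 [[0.013621708608758783, -0.9998084472235284, 0.014054106697154558, 0.002045322283337339], [0.9921198325124645, 0.015265049107241897, 0.12435922246135533, -0.6389389071574425], [-0.12454993773590348, 0.012249372891312896, 0.9921377252547915, -0.7261483413201237], [0.0, 0.0, 0.0, 1.0]] dict_keys(['pixels', 'fov_y', 'cx', 'cy', 'view'])
scene 53.17549790624939 320.8136338222089 198.9138575922169 [[-0.8381618057277297, 0.5450679474002086, -0.01963975906559855, 0.5223833756136054], [-0.41332440323139896, -0.6112583396119841, 0.6749267959921342, 0.18429608189217936], [0.3558759968200148, 0.5738154537581953, 0.7376232777750693, -1.0120446714480842], [0.0, 0.0, 0.0, 1.0]] dict_keys(['pixels', 'fov_y', 'cx', 'cy', 'view'])
```

View pics/top0.png

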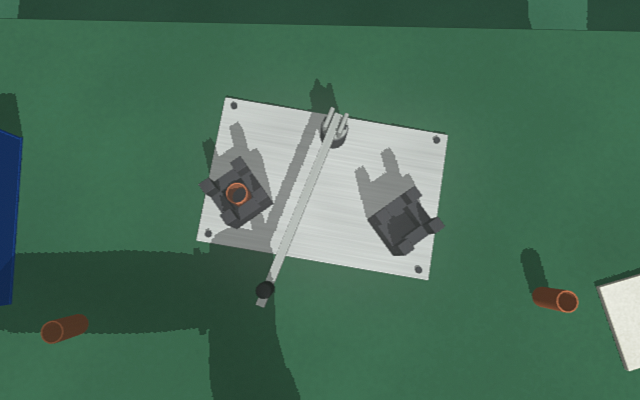

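View pics/scene0.png

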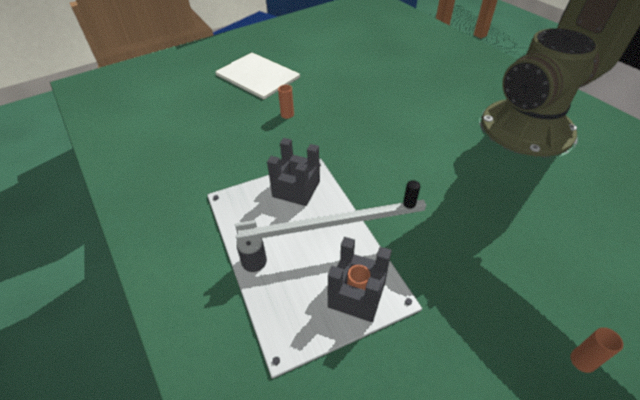

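The top view shows the tube in the left nest at about (237,193), the empty nest at (400,222), the knob at (265,289) and the yoke near (334,128). The scene view agrees: tube at (358,275), knob at (412,193).

```bash
cat > h.py <<'E'
import numpy as np,cv2
def ray(c,u,v):
    f=c['pixels'].shape[0]/2/np.tan(np.radians(c['fov_y']/2))
    V=np.array(c['view']);R,t=V[:3,:3],V[:3,3]
    return -R.T@t, R.T@np.array([(u-c['cx'])/f,-(v-c['cy'])/f,-1])
def onz(c,u,v,z):
    o,d=ray(c,u,v);return o+d*(z-o[2])/d[2]
def proj(c,p):
    f=c['pixels'].shape[0]/2/np.tan(np.radians(c['fov_y']/2))
    q=np.array(c['view'])@np.r_[p,1];return c['cx']+f*q[0]/-q[2],c['cy']-f*q[1]/-q[2]
def blob(m,x0,y0,x1,y1):
    k=np.zeros(m.shape,np.uint8);k[y0:y1,x0:x1]=m[y0:y1,x0:x1]
    n,l,s,ce=cv2.connectedComponentsWithStats(k);i=1+np.argmax(s[1:,4]);return s[i],ce[i]
def orange(im):
    h=cv2.cvtColor(im,cv2.COLOR_BGR2HSV);return ((h[...,0]<15)&(h[...,1]>100)&(h[...,2]>60)).astype(np.uint8)
def dark(im): return (im.max(2)<45).astype(np.uint8)
E
python3 - <<'E'
from h import *
t=np.load('top.npy',allow_pickle=True).item();s=np.load('scene.npy',allow_pickle=True).item()
so,co=blob(orange(t['pixels']),215,170,260,215);print('tube top',so)
tc=so[:2]+(so[2:4]-1)/2;T=onz(t,*tc,.076)
so,_=blob(orange(s['pixels']),335,255,380,295);print('scene tube',so)
print('T',T,'scene',onz(s,*(so[:2]+(so[2:4]-1)/2),.076),'proj',proj(s,T))
sk,ck=blob(dark(t['pixels']),250,275,280,303);print('knob',sk,ck)
K=onz(t,*ck,.126+.018);print('K',K,proj(s,K))
sk,ck2=blob(dark(s['pixels']),400,172,425,210);print('knob scene',sk,ck2,onz(s,*ck2,.128))
P=onz(t,334,130,.09);print('P',P, np.linalg.norm(P[:2]-K[:2]),np.linalg.norm(P[:2]-T[:2]))
# pivot from bar line: two circles |P-T|=.2,|P-K|=.29
d=np.linalg.norm(K[:2]-T[:2]);a=(.2**2-.29**2+d*d)/2/d;h=np.sqrt(.04-a*a);e=(K-T)[:2]/d;n=np.array([-e[1],e[0]])
for q in(1,-1):print('Pcirc',T[:2]+a*e+q*h*n)
E
```

```text
tube top [226 183  23  23 202]
scene tube [348 265  22  24 418]
T [0.64151877 0.1439542  0.076     ] scene [0.64749369 0.15060571 0.076     ] proj (np.float64(359.00916327725236), np.float64(271.7367814314739))
knob [256 282  18  16  80] [265.7    287.5625]
K [0.49512829 0.08560338 0.144     ] (np.float64(409.61138620217406), np.float64(184.52042452723134))
knob scene [404 181  16  27 278] [410.60071942 194.80215827] [0.49785718 0.09464104 0.128     ]
P [ 0.74904923 -0.01478259  0.09      ] 0.27304429437330324 0.19172941596820856
Pcirc [ 0.76880809 -0.01030995]
Pcirc [0.62778752 0.34348228]
```

>>> {"name": "play_rows", "arguments": {
  "deltas": [
    [[0.035, 0.03, 0], [0, 0, 0.5]],
    [[0.07, 0.06, 0], [0, 0, 1]],
    [[0.105, 0.09, 0], [0, 0, 1.5]],
    [[0.14, 0.12, 0], [0, 0, 2]],
    [[0.175, 0.147, 0], [0, 0, 2.5]],
    [[0.21, 0.176, 0], [0, 0, 3]],
    [[0.245, 0.206, 0], [0, 0, 3.6]],
    [[0.28, 0.235, 0], [0, 0, 3.6]]
  ],
  "fingers": 0.085
}}

```text
t: 0.9
tool_pos: [0.3687, 0.2739, 0.2312]
ee_rot: [-3.097, 0.526, 0.0]
contact_force: [0.2, 0.5, -0.5]
finger_gap: 0.995
gripper_force: 0.0
```

```bash
cat >> h.py <<'E'
from scipy.spatial.transform import Rotation as Ro
def totool(s,p):
    return Ro.from_rotvec(s['ee_rot']).inv().apply(np.asarray(p)-s['tool_pos'])
def state(s):
    R=Ro.from_rotvec(s['ee_rot']).as_matrix()
    print('t',round(s['t'],2),'tcp',np.round(s['tool_pos'],4),'xaxis deg',np.degrees(np.arctan2(R[1,0],R[0,0])).round(2),'z',R[:,2].round(3),'F',np.round(s['contact_force'],1),'gap',s['finger_gap'],s['gripper_force'],'q',np.round(s['qpos'],2))
def wrist(env):
    s=env.sense();c=env.read_camera('wrist');M=np.eye(4);M[:3,:3]=Ro.from_rotvec(s['ee_rot']).as_matrix();M[:3,3]=s['tool_pos']
    c['view']=np.linalg.inv(M@np.array(c['T_tool_cam']));return s,c
E
python3 - <<'E'
from h import *
from bench import env
s=env.sense();state(s);print(totool(s,[.496,.088,.23]))
E
```

```text
t 0.9 tcp [0.3687 0.2739 0.2312] xaxis deg -19.27 z [-0.  0. -1.] F [ 0.2  0.5 -0.5] gap 0.995389341923238 0.0 q [ 1.08 -0.34 -0.26 -0.   -1.66  0.15]
[0.18153317 0.1335077  0.00113717]
```

>>> {"name": "play_rows", "arguments": {
  "deltas": [
    [[0.03, 0.022, 0], [0, 0, 0]],
    [[0.06, 0.044, 0], [0, 0, 0]],
    [[0.09, 0.066, 0], [0, 0, 0]],
    [[0.12, 0.088, 0], [0, 0, 0]],
    [[0.15, 0.11, 0], [0, 0, 0]],
    [[0.17, 0.125, 0], [0, 0, 0]],
    [[0.18, 0.133, 0], [0, 0, 0]],
    [[0.18, 0.133, 0], [0, 0, 0]]
  ]
}}

```text
t: 1.7
tool_pos: [0.4945, 0.0896, 0.2307]
ee_rot: [3.096, -0.53, -0.001]
contact_force: [0.2, -0.6, -0.1]
finger_gap: 0.993
gripper_force: 0.0
```

Run:
```python
from h import *
from bench import env
s,c=wrist(env);state(s);cv2.imwrite('pics/w1.png',c['pixels']);np.save('w1.npy',c,allow_pickle=True)
print(proj(c,[.4955,.088,.152]),proj(c,[.6415,.144,.076]),proj(c,[.769,-.01,.09]))
```

```text
t 1.7 tcp [0.4945 0.0896 0.2307] xaxis deg -19.41 z [-0.001 -0.001 -1.   ] F [ 0.2 -0.6 -0.1] gap 0.9930980064412787 0.0 q [ 0.58 -0.22 -0.16 -0.   -1.63  0.65]
(np.float64(322.57975388257717), np.float64(210.73567724591248)) (np.float64(214.3498979516796), np.float64(64.28686119422781)) (np.float64(324.9783467320572), np.float64(-204.59238308054594))
```

View pics/w1.png

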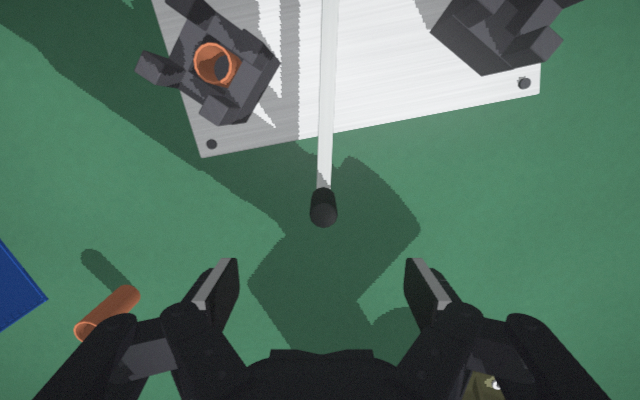

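The wrist view shows the knob top at about (323,214), the bar running up to (329,0) and the tube at (214,63), all close to prediction.

Run:
```python
from h import *
from bench import env
c=np.load('w1.npy',allow_pickle=True).item();im=c['pixels'];s=env.sense()
K=onz(c,323,214,.152)
pts=[]
for r in (5,40,80,120,160):
    g=im[r,305:345].min(1).astype(int);print(r,g.tolist()) if r in(5,120) else 0
so,_=blob(orange(im),190,35,245,95);print(so)
T=onz(c,*(so[:2]+(so[2:4]-1)/2),.076)
# bar edges estimated on rows 5 and 165
e=cv2.Canny(im,60,150);
for r in(5,60,110,125):print(r,305+np.flatnonzero(e[r,305:350]))
print('K',K,'T',T,'knob in tool',totool(s,K))
d=np.linalg.norm(K[:2]-T[:2]);a=(.2**2-.29**2+d*d)/2/d;h=np.sqrt(.04-a*a);u=(K-T)[:2]/d;n=np.array([-u[1],u[0]])
P=T[:2]+a*u+h*n;print('P',P,'bar ang',np.degrees(np.arctan2(*(P-K[:2])[::-1])),'target ang',np.degrees(np.arctan2(*(P-T[:2])[::-1])))
```

```text
5 [229, 232, 231, 230, 230, 230, 231, 231, 232, 232, 230, 230, 228, 228, 229, 228, 207, 189, 218, 214, 215, 218, 216, 217, 217, 217, 216, 214, 216, 215, 219, 219, 219, 221, 226, 230, 230, 232, 230, 229]
120 [234, 235, 235, 235, 233, 232, 232, 234, 234, 233, 234, 231, 230, 214, 209, 225, 222, 223, 223, 225, 225, 227, 225, 224, 225, 225, 226, 225, 228, 233, 236, 236, 237, 236, 235, 238, 236, 236, 235, 236]
[ 193   42   48   46 1234]
5 [321]
60 [319]
110 [318]
125 [317]
K [0.49271697 0.08861017 0.152     ] T [0.640666   0.14217647 0.076     ] knob in tool [-0.00066008  0.00216453  0.07887646]
P [ 0.76324848 -0.01585371] bar ang -21.113723869967423 target ang -52.19961129961775
```

>>> {"name": "play_rows", "arguments": {
  "deltas": [
    [[0, 0.002, 0.02], [0, 0, 1.8]],
    [[0, 0.002, 0.045], [0, 0, 1.8]],
    [[0, 0.002, 0.07], [0, 0, 1.8]],
    [[0, 0.002, 0.09], [0, 0, 1.8]],
    [[0, 0.002, 0.105], [0, 0, 1.8]],
    [[0, 0.002, 0.115], [0, 0, 1.8]],
    [[0, 0.002, 0.12], [0, 0, 1.8]],
    [[0, 0.002, 0.12], [0, 0, 1.8]]
  ]
}}

```text
t: 2.55
tool_pos: [0.4935, 0.089, 0.1112]
ee_rot: [3.088, -0.574, -0.0]
contact_force: [-0.2, 0.5, 0.5]
finger_gap: 0.997
gripper_force: 0.0
```

>>> {"name": "play_rows", "arguments": {
  "deltas": [
    [[0, 0, 0], [0, 0, 0]],
    [[0, 0, 0], [0, 0, 0]],
    [[0, 0, 0], [0, 0, 0]],
    [[0, 0, 0], [0, 0, 0]],
    [[0, 0, 0], [0, 0, 0]],
    [[0, 0, 0], [0, 0, 0]],
    [[0, 0, 0], [0, 0, 0]],
    [[0, 0, 0], [0, 0, 0]]
  ],
  "fingers": 0.015
}}

```text
t: 3.35
tool_pos: [0.4936, 0.0888, 0.1114]
ee_rot: [-3.089, 0.575, -0.0]
contact_force: [0.2, 0.6, 1.3]
finger_gap: 0.263
gripper_force: 58.6
```

Run:
```python
from h import *
from bench import env
s=env.sense();state(s)
# lift plan: rigid rotation about pin at pivot; pivot = 0.29 along bar from knob
R0=Ro.from_rotvec(s['ee_rot']);p0=s['tool_pos'];b=np.radians(-21.2);u=np.array([np.cos(b),np.sin(b),0])
P=np.r_[p0[:2],.09]+.29*u
ax=np.cross(u,[0,0,1])  # check sign below
def pose(tilt,sw):
    q=Ro.from_rotvec([0,0,np.radians(sw)])*Ro.from_rotvec(ax*np.radians(tilt))
    return P+q.apply(p0-P),q*R0
for sg in(1,-1): print(sg,pose(10*sg,0)[0])
sg=1 if pose(10,0)[0][2]>p0[2] else -1
def show(A,B):
    d=A[1].inv().apply(B[0]-A[0]);r=(A[1].inv()*B[1]).as_rotvec(degrees=True);print(d.round(4).tolist(),r.round(2).tolist())
print('P',P)
for t in range(2,17,2): show(pose(0,0),pose(sg*t,0))
print('swing')
for w in np.linspace(0,-31,17)[1:]: show(pose(sg*15,0),pose(sg*15,w))
```

```text
t 3.35 tcp [0.4936 0.0888 0.1114] xaxis deg -21.09 z [ 0. -0. -1.] F [0.2 0.6 1.3] gap 0.26331274496896995 58.60820174217224 q [ 0.58 -0.21 -0.37  0.   -1.41  0.62]
1 [0.49425022 0.08856749 0.06073534]
-1 [0.50118544 0.08587749 0.16145129]
P [ 0.76398414 -0.01605541  0.09      ]
[0.0009, 0.0, -0.0101] [0.0, -2.0, 0.0]
[0.0022, 0.0, -0.0202] [0.01, -4.0, 0.0]
[0.0038, 0.0, -0.0302] [0.01, -6.0, 0.0]
[0.0058, 0.0, -0.0402] [0.02, -8.0, 0.0]
[0.0081, 0.0, -0.05] [0.02, -10.0, 0.0]
[0.0108, 0.0, -0.0598] [0.02, -12.0, 0.0]
[0.0138, 0.0, -0.0695] [0.03, -14.0, 0.0]
[0.0172, 0.0, -0.0791] [0.03, -16.0, 0.0]
swing
[0.0002, -0.0093, -0.0] [0.5, 0.0, 1.87]
[0.0006, -0.0186, -0.0002] [1.0, 0.0, 3.74]
[0.0014, -0.0278, -0.0004] [1.5, 0.0, 5.61]
[0.0025, -0.037, -0.0006] [2.0, 0.0, 7.49]
[0.0039, -0.0462, -0.001] [2.51, 0.01, 9.36]
[0.0055, -0.0553, -0.0015] [3.01, 0.01, 11.23]
[0.0075, -0.0644, -0.002] [3.51, 0.01, 13.1]
[0.0098, -0.0734, -0.0026] [4.01, 0.01, 14.97]
[0.0123, -0.0823, -0.0033] [4.51, 0.01, 16.84]
[0.0152, -0.0911, -0.004] [5.01, 0.01, 18.72]
[0.0183, -0.0998, -0.0049] [5.51, 0.01, 20.59]
[0.0217, -0.1083, -0.0058] [6.01, 0.01, 22.46]
[0.0254, -0.1168, -0.0067] [6.51, 0.01, 24.33]
[0.0294, -0.1251, -0.0078] [7.02, 0.01, 26.2]
[0.0337, -0.1333, -0.0089] [7.52, 0.02, 28.07]
[0.0382, -0.1413, -0.0101] [8.02, 0.02, 29.95]
```

>>> {"name": "play_rows", "arguments": {
  "deltas": [
    [[0.0009, 0, -0.01], [0, -2, 0]],
    [[0.0022, 0, -0.02], [0, -4, 0]],
    [[0.0038, 0, -0.03], [0, -6, 0]],
    [[0.0058, 0, -0.04], [0, -8, 0]],
    [[0.008, 0, -0.05], [0, -10, 0]],
    [[0.0108, 0, -0.06], [0, -12, 0]],
    [[0.0155, 0, -0.0743], [0, -15, 0]],
    [[0.0155, 0, -0.0743], [0, -15, 0]]
  ]
}}

```text
t: 4.15
tool_pos: [0.5083, 0.0831, 0.1859]
ee_rot: [-3.015, 0.563, 0.401]
contact_force: [-4.6, 1.9, 0.1]
finger_gap: 0.262
gripper_force: 59.1
```

Run:
```python
from h import *
from bench import env
state(env.sense())
```

```text
t 4.15 tcp [0.5083 0.0831 0.1859] xaxis deg -21.14 z [-0.244  0.094 -0.965] F [-4.6  1.9  0.1] gap 0.2622969501578915 59.08446907997131 q [ 0.42  0.03  0.04 -0.19 -1.76  0.77]
```

>>> {"name": "play_rows", "arguments": {
  "deltas": [
    [[0.0002, -0.0093, 0], [0.5, 0, 1.87]],
    [[0.0006, -0.0186, -0.0002], [1, 0, 3.74]],
    [[0.0014, -0.0278, -0.0004], [1.5, 0, 5.61]],
    [[0.0025, -0.037, -0.0006], [2, 0, 7.49]],
    [[0.0039, -0.0462, -0.001], [2.51, 0.01, 9.36]],
    [[0.0055, -0.0553, -0.0015], [3.01, 0.01, 11.23]],
    [[0.0075, -0.0644, -0.002], [3.51, 0.01, 13.1]],
    [[0.0098, -0.0734, -0.0026], [4.01, 0.01, 14.97]]
  ]
}}

```text
t: 4.95
tool_pos: [0.5439, 0.1481, 0.1843]
ee_rot: [-2.883, 0.956, 0.378]
contact_force: [1.9, -1.1, -3.0]
finger_gap: 0.258
gripper_force: 59.0
```

>>> {"name": "play_rows", "arguments": {
  "deltas": [
    [[0.0002, -0.0093, 0], [0.5, 0, 1.87]],
    [[0.0006, -0.0186, -0.0002], [1, 0, 3.74]],
    [[0.0014, -0.0278, -0.0004], [1.5, 0, 5.61]],
    [[0.0025, -0.037, -0.0006], [2, 0, 7.49]],
    [[0.0039, -0.0462, -0.001], [2.51, 0.01, 9.36]],
    [[0.0055, -0.0553, -0.0015], [3.01, 0.01, 11.23]],
    [[0.0075, -0.0644, -0.002], [3.51, 0.01, 13.1]],
    [[0.0098, -0.0734, -0.0026], [4.01, 0.01, 14.97]]
  ]
}}

```text
t: 5.75
tool_pos: [0.5959, 0.2005, 0.184]
ee_rot: [-2.701, 1.324, 0.354]
contact_force: [0.9, -2.1, -3.7]
finger_gap: 0.262
gripper_force: 59.0
```

Run:
```python
from h import *
from bench import env
s,c=wrist(env);state(s);cv2.imwrite('pics/w2.png',c['pixels']);np.save('w2.npy',c,allow_pickle=True)
c=env.read_camera('top');cv2.imwrite('pics/t2.png',c['pixels'])
c=env.read_camera('scene');cv2.imwrite('pics/s2.png',c['pixels'])
```

```text
t 5.75 tcp [0.5959 0.2005 0.184 ] xaxis deg -52.24 z [-0.158  0.202 -0.966] F [ 0.9 -2.1 -3.7] gap 0.2622227010202915 58.982555866241455 q [ 0.49  0.21  0.25 -0.26 -1.66  0.15]
```

View pics/w2.png

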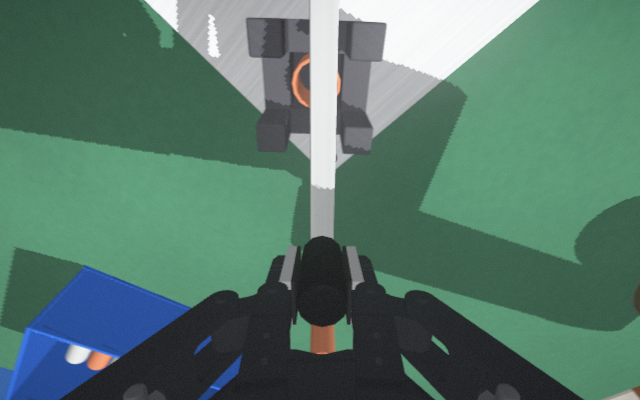

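The wrist view shows the bar (centre column about 323) over the tube nest. The horn gaps are centred near columns 316–317, so the bar looks a few mm to the right; I'll turn that into a swing.

Run:
```python
from h import *
from bench import env
c=np.load('w2.npy',allow_pickle=True).item();s=env.sense()
N=[onz(c,315.5,125,.11),onz(c,317,30,.11)]
P=np.array([.764,-.016]);tcp=s['tool_pos']
C=(N[0]+N[1])/2;print(N,C)
for q in (N[0],N[1],C,tcp): print(np.degrees(np.arctan2(*(P-q[:2])[::-1])),np.linalg.norm(P-q[:2]))
so,_=blob(orange(c['pixels']),285,45,345,115);print(so)
# bar centreline in wrist: rays at bar top, tilt 15deg
for u,v,r in((323.5,150,.22),(323.5,30,.13)):
    q=onz(c,u,v,.09+r*np.tan(np.radians(15))+.008);print('bar',q,np.degrees(np.arctan2(*(P-q[:2])[::-1])))
```

```text
[array([0.63101701, 0.16121276, 0.11      ]), array([0.66344946, 0.1170668 , 0.11      ])] [0.64723324 0.13913978 0.11      ]
-53.11491415423466 0.22156001255573188
-52.923861540644786 0.16678484255561926
-53.03286163079779 0.19417216305242835
-52.102044943681854 0.274062596663213
[291  54  18  54 464]
bar [0.62777606 0.15722674 0.15694882] -51.81881112236842
bar [0.66104254 0.11442275 0.1328334 ] -51.71196563430264
```

View pics/t2.png

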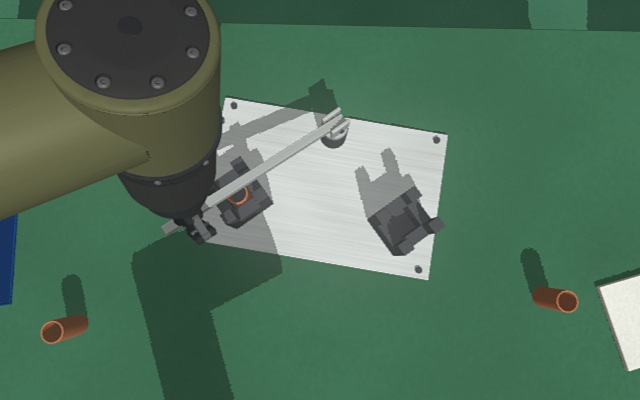

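The top view agrees: the bar is just beside the tube's middle. I'll swing 1.1 degrees more, then lower.

>>> {"name": "play_rows", "arguments": {
  "deltas": [
    [[0, -0.003, 0], [0.15, 0, 0.55]],
    [[0.0001, -0.0055, 0], [0.3, 0, 1.1]],
    [[0.0001, -0.0055, 0], [0.3, 0, 1.1]],
    [[0.0001, -0.0055, 0], [0.3, 0, 1.1]],
    [[0.0001, -0.0055, 0], [0.3, 0, 1.1]],
    [[0.0001, -0.0055, 0], [0.3, 0, 1.1]],
    [[0.0001, -0.0055, 0], [0.3, 0, 1.1]],
    [[0.0001, -0.0055, 0], [0.3, 0, 1.1]]
  ]
}}

```text
t: 6.7
tool_pos: [0.6001, 0.2032, 0.1849]
ee_rot: [-2.687, 1.347, 0.352]
contact_force: [3.1, -3.8, -3.7]
finger_gap: 0.264
gripper_force: 58.9
```

>>> {"name": "play_rows", "arguments": {
  "deltas": [
    [[-0.0005, 0, 0.0101], [0, 2, 0]],
    [[-0.0008, 0, 0.0203], [0, 4, 0]],
    [[-0.0006, 0, 0.0305], [0, 6, 0]],
    [[-0.0002, 0, 0.0406], [0, 8, 0]],
    [[0.0008, 0, 0.0507], [0, 10, 0]],
    [[0.0014, 0, 0.0558], [0, 11, 0]],
    [[0.0019, 0, 0.0608], [0, 12, 0]],
    [[0.0019, 0, 0.0608], [0, 12, 0]]
  ]
}}

```text
t: 7.5
tool_pos: [0.5914, 0.2141, 0.1252]
ee_rot: [-2.79, 1.397, 0.071]
contact_force: [3.8, -4.9, -3.7]
finger_gap: 0.267
gripper_force: 59.0
```

Run:
```python
from h import *
from bench import env
state(env.sense())
```

```text
t 7.5 tcp [0.5914 0.2141 0.1252] xaxis deg -53.21 z [-0.031  0.039 -0.999] F [ 3.8 -4.9 -3.7] gap 0.2672029118343607 59.01134669780731 q [ 0.64  0.15  0.02 -0.05 -1.45  0.01]
```

Now the last ~2.7 degrees (level), then open.

>>> {"name": "play_rows", "arguments": {
  "deltas": [
    [[0, 0, 0.004], [0, 0.8, 0]],
    [[0, 0, 0.008], [0, 1.6, 0]],
    [[0.001, 0, 0.012], [0, 2.4, 0]],
    [[0.001, 0, 0.0135], [0, 2.7, 0]],
    [[0.001, 0, 0.0135], [0, 2.7, 0]],
    [[0.001, 0, 0.0135], [0, 2.7, 0]],
    [[0.001, 0, 0.0135], [0, 2.7, 0]],
    [[0.001, 0, 0.0135], [0, 2.7, 0]]
  ]
}}

```text
t: 8.3
tool_pos: [0.5919, 0.2157, 0.1129]
ee_rot: [-2.806, 1.405, 0.008]
contact_force: [-3.1, 1.5, -0.8]
finger_gap: 0.26
gripper_force: 59.4
```

>>> {"name": "play_rows", "arguments": {
  "deltas": [
    [[0, 0, 0], [0, 0, 0]],
    [[0, 0, 0], [0, 0, 0]],
    [[0, 0, 0], [0, 0, 0]],
    [[0, 0, 0], [0, 0, 0]],
    [[0, 0, 0], [0, 0, 0]],
    [[0, 0, 0], [0, 0, 0]],
    [[0, 0, 0], [0, 0, 0]],
    [[0, 0, 0], [0, 0, 0]]
  ],
  "fingers": 0.085
}}

```text
t: 9.1
tool_pos: [0.592, 0.2151, 0.1128]
ee_rot: [-2.807, 1.406, 0.007]
contact_force: [-0.1, 1.2, 0.4]
finger_gap: 0.996
gripper_force: 0.0
```

>>> {"name": "play_rows", "arguments": {
  "deltas": [
    [[0, 0, -0.01], [0, 0, 0]],
    [[0, 0, -0.025], [0, 0, 0]],
    [[0, 0, -0.045], [0, 0, 0]],
    [[0, 0, -0.065], [0, 0, 0]],
    [[0, 0, -0.085], [0, 0, 0]],
    [[0, 0, -0.1], [0, 0, 0]],
    [[0, 0, -0.1], [0, 0, 0]],
    [[0, 0, -0.1], [0, 0, 0]]
  ]
}}

```text
t: 9.9
tool_pos: [0.5923, 0.2149, 0.2127]
ee_rot: [-2.806, 1.406, 0.007]
contact_force: [0.2, 0.0, -0.4]
finger_gap: 0.996
gripper_force: 0.0
```

Run:
```python
from h import *
from bench import env
s,c=wrist(env);state(s);cv2.imwrite('pics/w3.png',c['pixels'])
c2=env.read_camera('scene');cv2.imwrite('pics/s3.png',c2['pixels'])
print(proj(c,[.645,.141,.098]))
```

```text
t 9.9 tcp [0.5923 0.2149 0.2127] xaxis deg -53.22 z [-0.003  0.005 -1.   ] F [ 0.2  0.  -0.4] gap 0.9961386597711253 0.0 q [ 0.66  0.12  0.14 -0.01 -1.59 -0.02]
(np.float64(323.6255436251081), np.float64(95.35017279218316))
```

View pics/w3.png

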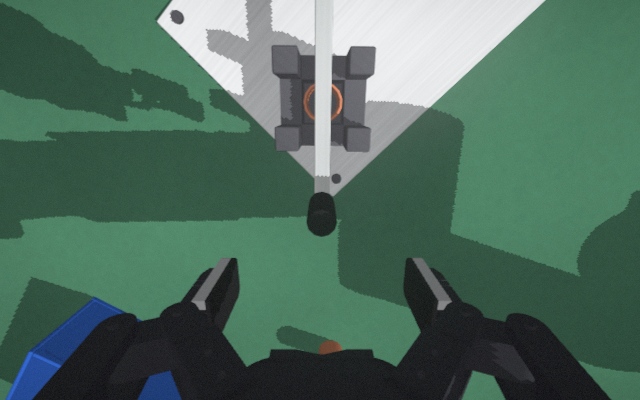

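View pics/s3.png

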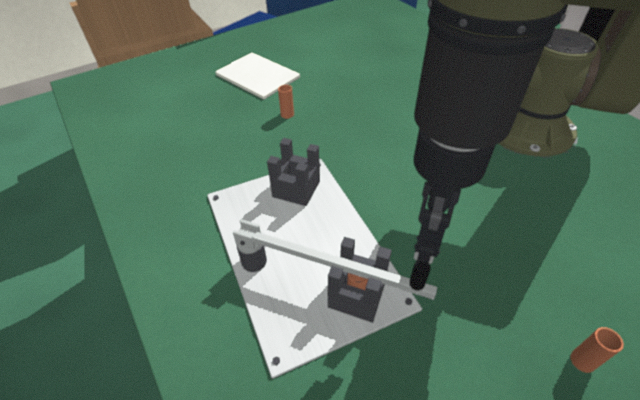

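The wrist view shows the bar (column 323) centred between the horns, with the tube evenly either side of it at (323,101). The scene view shows the bar level in the notch and the gripper clear above the knob.

```bash
python3 -c "
from bench import env
print(env.close_job())"
```

```text
the job is handed in; nothing more can be done
None
```

The bar lies level in the notch across the copper tube in the left nest, centred between the horns in the last images; the gripper is clear, and the job was handed in after about 10 s, though hand-in gave no verdict.

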